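Seat a capped vial in the guarded hand press

ROBOT

A 6-joint arm with a two-finger parallel gripper is mounted at the origin on a cart in front of the work surface, level with it; the furniture and walls round the work are solid. World frame = base frame: x ahead of the robot, y to its left, z up, the work surface at z = 0. Lengths are in m, angles in rad, forces in N, time in s.
With the tool pointing down it reaches from about 0.4 to 0.925 m from the base axis. Payload 3.4 kg.
Tool frame: the origin (TCP) lies between the finger pads; the fingertips stand 19 mm ahead of it and the grasp point (between the pads) is the TCP (arm.tip_extent is the distance from the TCP to the fingertips, in m); y points along the fingers, z is the direction in which the jaws open and shut, and the axes are right-handed (so a half turn about y gives the same grasp; the last joint's range is limited). The gripper opens to 85 mm and grips with 20 to 120 N. Pads are 22 mm wide; open, the fingers measure 114 mm over their backs; the gripper's body (76 mm by 85 mm) begins 54 mm behind the grasp point. The pads swing forward as they close: fully open they stand 13 mm farther back than shut.
Start: joints at [-1.25, 0.307, 1.506, -0, 1.328, -0.073], TCP at [0.221, -0.531, 0.223] pointing down, gripper open.
Joint ranges: [-3.12, 3.12], [-1.05, 2.28], [0.14, 2.33], [-1.42, 4.57], [0.1, 2.73], [-2.68, 2.68]. Speed limits (rad/s): [2.57, 2.57, 3.14, 3.14, 3.14, 3.14].

INTERFACE

Orientations are given as a unit quaternion [x, y, z, w].
In Python, from cell import arm, vision, ticket, spotter gives the robot as it stands. The module is installed in compiled form; this text tells all that it offers.
- The arm moves only by the tool jog_arm, never from a script. Its argument "series" is a list of rows, each an object of numbers: "hand": the finger opening in cm, from 0 to 8.54; "tx", "ty", "tz": the shift along the tool's x, y, z in cm; "yaw": the turn about the tool's y in degrees. A call has 1 to 12 rows; each row is the pose to reach, as a shift and turn from the pose commanded when the call began, along the tool's axes at that moment; what a row does not reach only later rows make up. A row lasts 1/12 s, in which the tool goes at most 41.7 mm and 7.16 degrees, less where a joint would pass 70% of its speed; a pose out of reach is approached as far as the arm can. A call with a gripper value outside its range is refused whole. The fingers move at their own pace and stop on an object; "force" is the grip in N (left out, the last holds). Time passes only in rows, so rows that repeat a pose let the fingers close. It gives the time, the measured TCP pose, the force and the opening at its end, in the units of the state.
- arm.get_obs(): the state, without advancing time (a new reading comes with each control period).
- vision.capture(name): name is "scene" or "top"; returns the picture (400x640x3 uint8, red, green, blue); there is no depth.
- vision.camera_info(name): a dict with "mtx" (3x3 intrinsics, pixels), "k1" (the pictures are not rectified: a ray, as slopes to the right and down, at radius r is drawn at 1 + k1 r^2 times it, then the intrinsics apply), "position" and "rotation" of the camera in the world. Camera axes: x right, y down, z forward; pixel columns grow to the right and rows downward; lengths in m; the calibration is good to about 2 mm. A picture is of the moment at which its call begins. camera_info takes no time and is no camera call.
- ticket.finish_job(): hands the job in, once; it reports no verdict.
Trained networks look in the newest picture that a camera, given by its name, has taken for a name from the list of things; names that differ only in an ending like _2 or _b are one class to them, and where a whole thing is asked for, a point or a joint stands for the part that bears it (a point fixed in the world has none). Each returns a list of dicts, best first, with "score" (0 to 1); they miss things now and then, are a little off and sometimes report something else, mostly with a low value. They report only what shows in the picture. A call takes as long as a camera call.
- spotter.outline_of(camera, name): "pixels" (400x640 bool, what is visible of it) and "extent" ([left, top, right, bottom] in pixels, round what is visible of it).
The state is a dict: "t": time; "joint_positions": joint angles; "joint_vel": joint speeds; "effort": joint torques, N m; "position": TCP position; "orientation": TCP orientation; "contact_force": force on the tool from outside, world axes, zero at the start; "moment": the same for the moment, N m; "grip_width": finger opening in m.
Only numpy, scipy, OpenCV 4.12 (cv2) and the standard library are available. Lean on these libraries where they do the work, as an engineer would, in place of code of your own. Each camera call takes 0.05 s, during which the arm holds its last target.

TASK

Push the press's vial carriage fully home by the upright plate at its outer end, so that the vial in it stands under the plunger; then reach down through the window in the guard with the fingertips and press the lever's paddle all the way down, so that the plunger's pad bears on the vial's cap. Leave the lever down and draw back, without ever touching the guard. Nothing is to be grasped or lifted: do not touch the vial itself, and leave everything else standing where it is.

Things in the scene. Friction and masses are not known exactly. Their poses are not given: they have to be found in the camera images.
- press: hand press for capped vials, fixed: grey base 220 mm (its x) by 120 mm (its y), 12 mm thick, a column at its back (+x), and a channel for the carriage running out 262 mm to its right (-y). Origin: centre of the base's underside, on the table; x points from its front (robot side) to its back, y to its left, z up; turned by up to 0.3 rad
- guard: guard, fixed to the press, same origin and axes: a level aluminium plate 210 x 112 mm, underside 130 mm and top 134 mm above the table (four corner screws rise to 137 mm), on four 10 mm posts at x = +-98, y = +-49 mm, with three thin fence bars between the front posts. Not to be touched
- window (a point): centre of the guard's one rectangular window, level with the plate's top face; the opening is 70 mm along the press's x and 74 mm along its y; axes as the press's
- paddle_top (a point): centre of the top face of the lever's black paddle (30 x 30 mm), seen under the middle of the window; with the lever up it lies 8 mm below the plate's top face, with the lever fully down 30 mm below it; it moves practically straight down
- lever (a joint): the lever, hinged at the back of the press with its paddle towards the front: 0 = up, 0.15 rad = fully down against its stop. It is stiff (3 to 7 N at the paddle) and stays where it is left
- carriage: loose 0.5 kg aluminium sledge, 52 mm wide (x), 175 mm long (y), in the channel with 2 mm play either side: nest block at its inner end (+y), low bar, upright push plate at its outer end. Origin under the nest's centre; axes as the press's. Slides with 1 to 4 N friction; home, against the end stop, its origin is at x = 20, y = 0 mm in the press's frame; it starts 50 to 80 mm short (-y)
- push_face (a point): centre of the outer (-y) face of the carriage's push plate, to be pushed towards the press's +y; plate 52 mm wide (x), 8 mm thick, from 12 to 64 mm above the table; this point is 45 mm above the table, and at y = -150 mm in the press's frame when home. The channel's walls are 20 mm high, its floor 12 mm; axes as the press's
- vial_mid (a point): half-way up the capped vial (22 mm wide, 51 mm high) that stands loosely in the carriage's nest, 150 mm ahead (+y) of push_face; its z points up
- vial: that same vial; origin at the centre of its underside
- ram_axis (a point): point on the plunger's axis, 20 mm behind the press's origin, at the height of the middle of a vial that stands in the nest; the vial comes here when the carriage is home
- pad: the plunger's round rubber pad (20 mm wide, sprung, 5 N when the lever is fully down); origin at the centre of its underside, 4 mm above the vial's cap with the lever up; it follows the lever down
- tube_50: bystander: large screw-cap tube, 34 mm wide, 110 mm high, standing; origin at its foot
- vial_1: bystander: loose capped vial, 22 mm wide, 51 mm high, standing in the corner between the base's right edge and the front of the channel; origin at its foot
- vial_3: bystander: loose capped vial, 22 mm wide, 51 mm high, standing near the table's front edge; origin at its foot
- reagent_bottle: bystander: bottle, 49 mm wide, 94 mm high, standing behind the press; origin at its foot
- swab_tub: bystander: tub of cotton swabs, 58 mm wide, 86 mm high, behind the press; origin at its foot

How it is judged:
On the way, in this order (a step that is already met when the one before it is completed fails the run):
1. the carriage is pushed fully home while the lever is still up (y of push_face in the frame of press above -0.154 m and value of joint lever below 0.05 rad and horizontal distance between vial_mid and ram_axis below 0.006 m), for 0.1 s.
2. the lever is pressed fully down and the pad bears on the vial (y of push_face in the frame of press above -0.154 m and value of joint lever above 0.13 rad and contact force between pad and vial above 1.5 N), for 0.2 s.
At the end, for the whole second after the job is handed in: the carriage is within 4 mm of home, the lever stays within 0.02 rad of its lower stop, the pad bears on the vial with over 1.5 N, and the vial stands upright (within 0.1 rad), at rest, within 6 mm of the plunger's axis (all of step 2 and horizontal distance between vial_mid and ram_axis below 0.006 m and angle between vial_mid's own z axis and vertical below 0.1 rad and linear speed of vial below 0.02 m/s); the robot touches nothing.
It fails at once if the robot touches the guard (over 0.5 N) (contact force between guard and the fingers above 0.5 N or contact force between guard and the arm above 0.5 N).
It fails at once if the robot touches the vial in the carriage (over 0.5 N) (contact force between vial and the fingers above 0.5 N or contact force between vial and the arm above 0.5 N).
It fails at once if the carriage or the vial is lifted, or the vial tipped (z of push_face in the frame of press above 0.057 m or z of vial_mid in the frame of press above 0.052 m or angle between vial_mid's own z axis and vertical above 0.25 rad).
It fails at once if a bystander is moved by more than 20 mm or tipped over (distance of any of tube_50, vial_1, vial_3, reagent_bottle, swab_tub from where it was at the start of the episode above 0.02 m or angle between any of tube_50, vial_1, vial_3, reagent_bottle, swab_tub's own z axis and vertical above 0.5 rad).
It also fails if it takes over 45 s, if anything falls off the work surface, if the arm or the gripper's body presses on something with over 40 N, if the wrist force passes 120 N, or if a joint passes its speed limit or range.

## Working session

There is one attempt and no reset: what is moved stays moved. The work goes in short steps, Python scripts to look and compute and a tool call to move; the robot and the scene stay as the last step left them, time stands still between calls to the robot, and variables do not carry over. Pictures are saved under pics/ and viewed, and the job is handed in when it is done.

Besides the shell and the picture viewer there is one more tool, called as a command line: name --argument value ..., lists and objects as JSON in quotes. jog_arm: Moves the arm, as the interface text tells. Its arguments: {"type":"object","properties":{"series":{"type":"array"},"force":{"type":"number"}},"required":["series"]}

```bash
mkdir -p pics; ls; python3 - <<'E'
from cell import arm, vision
import cv2, numpy as np
for n in ("scene","top"):
    im=vision.capture(n); cv2.imwrite(f"pics/{n}0.png",im[:,:,::-1])
    print(n,vision.camera_info(n))
o=arm.get_obs(); print(o); print(arm.tip_extent)
E
```

```text
pics
scene {'mtx': array([[445.10780065,   0.        , 315.81300898],
       [  0.        , 445.10780065, 201.33666688],
       [  0.        ,   0.        ,   1.        ]]), 'k1': -0.016512746583738566, 'position': array([-0.29747507, -0.7227126 ,  0.63914653]), 'rotation': array([ 0.76223438, -0.37151503,  0.23319241, -0.47602167])}
top {'mtx': array([[458.41911462,   0.        , 318.60207852],
       [  0.        , 458.41911462, 196.8767655 ],
       [  0.        ,   0.        ,   1.        ]]), 'k1': 0.00017970584804169156, 'position': array([ 0.31772298, -0.05144088,  1.1952888 ]), 'rotation': array([-0.67991466,  0.72426932, -0.08448663,  0.0775372 ])}
{'t': 0.1, 'joint_positions': array([-1.25046544e+00,  3.07491414e-01,  1.50753762e+00, -3.15975116e-05,
        1.32843607e+00, -7.34615779e-02]), 'joint_vel': array([ 0.00163942, -0.00168348, -0.00335274, -0.00052755, -0.00103999,
        0.00163685]), 'effort': array([ 2.10859380e-04, -4.58527458e+01, -2.52607083e+01, -2.29654488e-04,
        5.48612501e-03, -1.22878185e-05]), 'position': array([ 0.22040418, -0.53037291,  0.22167901]), 'orientation': array([-0.13842366,  0.69409921, -0.69278793,  0.13823912]), 'contact_force': array([ 0.16695769, -0.59200921,  0.10928308]), 'moment': array([ 0.00458355, -0.00913201, -0.04493671]), 'grip_width': 0.08551109557568785}
0.019
```

View pics/scene0.png

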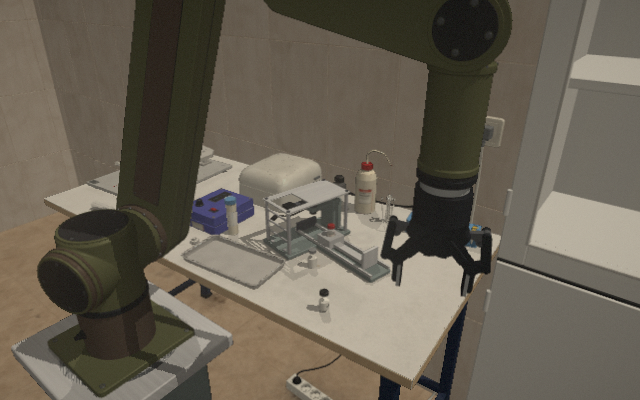

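View pics/top0.png

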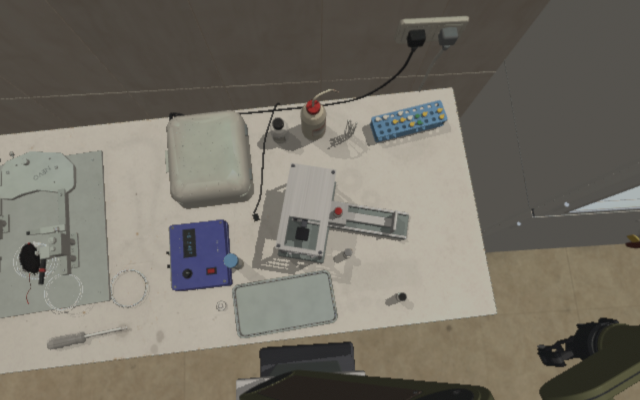

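The top view shows the press near (310,210), with the window at about (302,234). The channel runs right to (408,225), and the vial's red cap is at (338,212). I'll zoom in and outline the parts.

```bash
cat > h.py <<'E'
import numpy as np, cv2
from scipy.spatial.transform import Rotation as R
from cell import arm, vision, ticket, spotter
def cam(n):
    c=vision.camera_info(n); return c['mtx'],c['k1'],c['position'],R.from_quat(c['rotation']).as_matrix()
def proj(n,P):
    K,k1,p,Rm=cam(n); q=(np.atleast_2d(P)-p)@Rm; s=q[:,:2]/q[:,2:]; s=s*(1+k1*(s**2).sum(1,keepdims=True))
    return s*[K[0,0],K[1,1]]+K[:2,2]
def unproj(n,uv,z):
    K,k1,p,Rm=cam(n); d=(np.atleast_2d(uv)-K[:2,2])/[K[0,0],K[1,1]]; s=d.copy()
    for _ in range(5): s=d/(1+k1*(s**2).sum(1,keepdims=True))
    w=np.c_[s,np.ones(len(s))]@Rm.T; return p+w*((z-p[2])/w[:,2])[:,None]
E
python3 - <<'E'
from h import *
im=cv2.imread('pics/top0.png'); cv2.imwrite('pics/t0z.png',cv2.resize(im[150:275,250:420],None,fx=4.6,fy=4.6,interpolation=cv2.INTER_CUBIC))
im=cv2.imread('pics/scene0.png'); cv2.imwrite('pics/s0z.png',cv2.resize(im[165:320,210:400],None,fx=3.8,fy=3.8,interpolation=cv2.INTER_CUBIC))
print(R.from_quat(vision.camera_info('top')['rotation']).as_matrix())
for n in ('top','scene'):
  for k in ('guard','press','carriage','push_face','paddle_top','lever','vial','window','tube_50','vial_1','reagent_bottle','swab_tub'):
    for r in spotter.outline_of(n,k)[:2]:
        m=r['pixels']; ys,xs=np.nonzero(m); print(n,k,round(r['score'],2),np.round(r['extent'],1),m.sum(),xs.mean().round(1),ys.mean().round(1))
        if k in('guard','carriage') : np.save(f'{n}_{k}.npy',m) if not r is None and r['score']>.5 else 0
E
```

```text
[[-0.06340806 -0.97178094  0.22720303]
 [-0.99798437  0.06115612 -0.01694478]
 [ 0.00257176 -0.22781951 -0.97369998]]
top guard 0.59 [273.8 164.2 333.7 257.5] 3193 306.6 202.6
top press 0.82 [276.3 161.5 408.9 265.3] 5723 320.3 214.4
top carriage 0.59 [327.9 200.3 399.5 233.6] 896 361.6 216.9
top carriage 0.24 [300.5 216.3 310.  242.5] 216 302.1 230.4
top push_face 0.61 [331.1 199.  397.1 230.5] 692 362.5 217.2
top paddle_top 0.77 [297.2 217.1 311.  243.6] 211 302.4 230.6
top lever 0.7 [296.4 219.  312.4 243.5] 181 302.1 230.7
top vial 0.57 [330.5 206.4 338.5 214.2] 56 337.4 211.4
top vial 0.57 [396.2 291.4 409.  301.4] 82 400.8 296.0
top window 0.82 [274.4 160.5 333.8 260.6] 3310 306.8 203.4
top tube_50 0.72 [221.6 249.4 244.7 269.6] 253 232.6 260.9
top tube_50 0.25 [327.  203.2 399.1 231.5] 765 362.3 217.4
top vial_1 0.57 [330.5 206.4 338.5 214.2] 56 337.4 211.4
top vial_1 0.57 [396.2 291.4 409.  301.4] 82 400.8 296.0
top reagent_bottle 0.62 [271.4 120.7 288.9 144.3] 398 279.4 130.5
top swab_tub 0.56 [343.1 120.2 357.3 137.9] 88 349.5 128.3
scene guard 0.98 [266.5 180.9 349.  255.9
[... 295 characters left out ...]
.8 270.4] 832 347.8 248.8
scene push_face 0.27 [329.  223.3 337.4 238.2] 89 330.3 229.9
scene paddle_top 0.66 [281.  199.2 303.5 212.7] 127 292.2 204.6
scene vial 0.56 [324.7 223.2 333.3 238.6] 80 330.4 230.1
scene vial 0.5 [319.7 290.9 331.2 315.3] 166 323.5 300.8
scene window 0.93 [264.6 177.5 347.3 253.2] 1603 306.6 201.4
scene tube_50 0.75 [223.4 192.8 241.4 236. ] 409 231.1 215.7
scene vial_1 0.56 [324.7 223.2 333.3 238.6] 80 330.4 230.1
scene vial_1 0.5 [319.7 290.9 331.2 315.3] 166 323.5 300.8
scene reagent_bottle 0.7 [334.8 173.7 345.2 201.6] 93 339.5 181.1
scene reagent_bottle 0.65 [327.4 223.6 333.2 236.1] 91 330.5 230.3
scene swab_tub 0.44 [379.1 191.8 391.  219.5] 135 388.0 206.4
```

```bash
sleep 1
```

```text
(no output)
```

View pics/t0z.png

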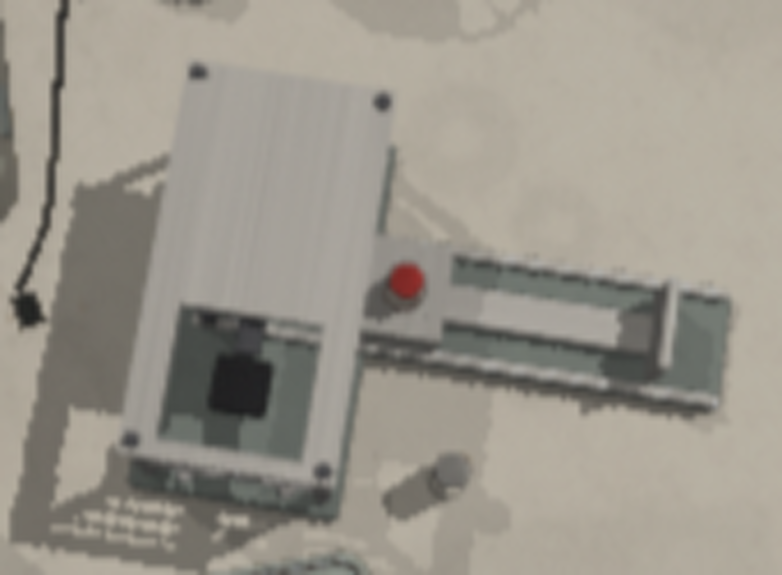

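View pics/s0z.png

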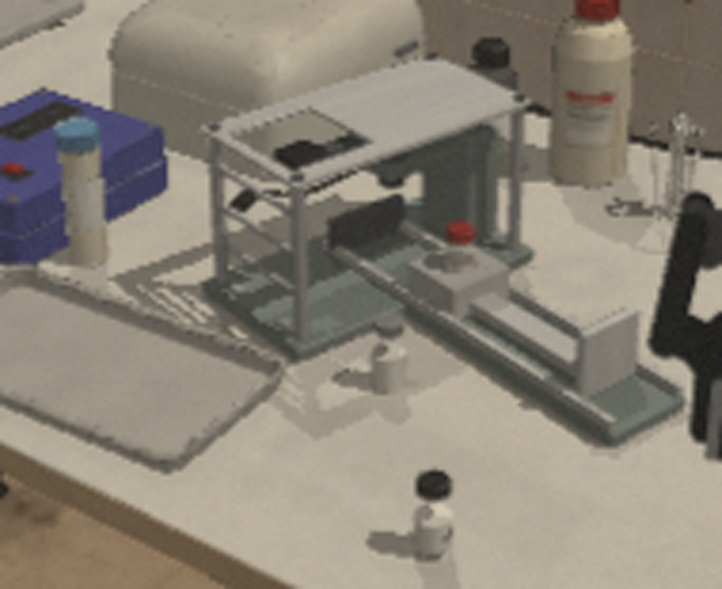

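```bash
cat > fit.py <<'E'
from h import *
from scipy.optimize import least_squares
T=lambda p:(np.array(p)+.5)/4.6-.5+[250,150]
S=lambda p:(np.array(p)+.5)/3.8-.5+[210,165]
scr=np.array([[.098,.049,.137],[.098,-.049,.137],[-.098,.049,.137],[-.098,-.049,.137]])
t=T([(198,71),(383,101),(130,439),(322,470)]); s=S([(432,60),(519,99),(213,127),(297,178)])
def X(q,P): c,sn=np.cos(q[2]),np.sin(q[2]); return np.c_[q[0]+c*P[:,0]-sn*P[:,1],q[1]+sn*P[:,0]+c*P[:,1],P[:,2]]
def f(q,w=(1,1)): return np.r_[(proj('top',X(q,scr))-t).ravel()*w[0],(proj('scene',X(q,scr))-s).ravel()*w[1]]
if __name__=='__main__':
  for w in((1,1),(1,0),(0,1)):
    r=least_squares(f,[.5,-.05,-.1],args=(w,)); print(r.x,np.round(r.fun,2))
  r=least_squares(f,[.5,-.05,-.1]); q=r.x; np.save('q.npy',q)
  c,sn=np.cos(q[2]),np.sin(q[2])
  inv=lambda W:np.c_[(W[:,:2]-q[:2])@np.array([[c,-sn],[sn,c]]),W[:,2]]
  print('window',inv(unproj('top',T([(180,305),(325,328),(302,463),(160,437)]),.134)).round(4))
  print('paddle',inv(unproj('top',T([(241,386)]),.126)).round(4))
  print('vialcap',inv(unproj('top',T([(406,280)]),.051+.018)).round(4))
  print('plate top',inv(unproj('top',T([(679,282),(668,368)]),.064)).round(4),inv(unproj('scene',S([(637,314),(581,345)]),.064)).round(4))
  print('chan end',inv(unproj('top',T([(732,297),(715,410)]),.02)).round(4), inv(unproj('scene',S([(683,402),(614,440)]),.006)).round(4))
  for n,z,uv in(('vial_1',.051,T([(453,467)])),('vial3',.051,[(403,296)]),('tube',.11,[(231,261)])):
    W=unproj('top',uv,z); print(n,W,inv(W))
E
python3 fit.py
```

```text
[ 0.5399585  -0.03923088 -0.22738719] [ 0.49  0.26  0.44  0.15  0.38  0.34  0.45  0.54 -0.29 -1.89 -0.14 -1.16
  0.1  -1.23 -0.2  -1.41]
[ 0.54080718 -0.03824007 -0.22684673] [ 0.04 -0.04 -0.01 -0.18 -0.04  0.02  0.02  0.19 -0.   -0.   -0.   -0.
  0.   -0.   -0.   -0.  ]
[ 0.53352259 -0.04496323 -0.22704674] [ 0.    0.    0.    0.    0.    0.    0.    0.   -0.06 -0.72  0.25  0.15
 -0.02  0.19 -0.16  0.19]
window [[-0.0253  0.0377  0.134 ]
 [-0.0249 -0.0375  0.134 ]
 [-0.0948 -0.0372  0.134 ]
 [-0.0936  0.0356  0.134 ]]
paddle [[-0.0602  0.0002  0.126 ]]
vialcap [[ 0.0201 -0.0752  0.069 ]]
plate top [[ 0.0445 -0.2228  0.064 ]
 [-0.0037 -0.2229  0.064 ]] [[ 0.0378 -0.2304  0.064 ]
 [-0.0157 -0.234   0.064 ]]
chan end [[ 0.0508 -0.2599  0.02  ]
 [-0.0149 -0.2581  0.02  ]] [[ 0.0535 -0.2615  0.006 ]
 [-0.0109 -0.2625  0.006 ]]
vial_1 [[ 0.44137669 -0.13595699  0.051     ]] [[-0.07423896 -0.11645983  0.051     ]]
vial3 [[ 0.32377269 -0.261225    0.051     ]] [[-0.16057617 -0.26501507  0.051     ]]
tube [[0.42925475 0.14523585 0.11      ]] [[-0.14943894  0.15476208  0.11      ]]
```

```bash
cat >> h.py <<'E'
def X(q,P):
    P=np.atleast_2d(P);c,sn=np.cos(q[2]),np.sin(q[2]); return np.c_[q[0]+c*P[:,0]-sn*P[:,1],q[1]+sn*P[:,0]+c*P[:,1],P[:,2]]
Q=np.array([.5404,-.0387,-.227])
def plan(pts):
    o=arm.get_obs(); Rm=R.from_quat(o['orientation']).as_matrix(); print('t',o['t'],'F',o['contact_force'].round(2),'grip',o['grip_width'])
    print(Rm.round(3))
    c,s=np.cos(Q[2]),np.sin(Q[2]); d=o['position'][:2]-Q[:2]; print('TCP',o['position'].round(4),'press',np.round([c*d[0]+s*d[1],-s*d[0]+c*d[1]],4))
    ang=np.arctan2(Rm[1,2],Rm[0,2])  # jaw axis
    dy=(Q[2]-ang+np.pi/2)%np.pi-np.pi/2
    print('yaw jaw->press x (about world z)',np.degrees(dy),' about tool y',-np.degrees(dy), 'jaw->press y: tool', -np.degrees((Q[2]+np.pi/2-ang+np.pi/2)%np.pi-np.pi/2))
    for p in pts:
        w=X(Q,p)[0]; print(p,w.round(4),'t(cm)',(100*Rm.T@(w-o['position'])).round(2))
E
python3 -c "
from h import *
plan([[.02,-.265,.20],[.02,-.265,.05],[.02,-.15,.05],[-.06,0,.2]])"
```

```text
t 1.3 F [ 0.36 -1.15  0.31] grip 0.08541278470696968
[[-0.923 -0.     0.384]
 [-0.384  0.    -0.923]
 [-0.    -1.    -0.   ]]
TCP [ 0.2206 -0.531   0.2225] press [-0.2008 -0.5516]
yaw jaw->press x (about world z) 54.43252088414116  about tool y -54.43252088414116 jaw->press y: tool 35.56747911585886
[0.02, -0.265, 0.2] [ 0.5002 -0.3014  0.2   ] t(cm) [-34.63   2.25 -10.47]
[0.02, -0.265, 0.05] [ 0.5002 -0.3014  0.05  ] t(cm) [-34.63  17.25 -10.47]
[0.02, -0.15, 0.05] [ 0.5261 -0.1894  0.05  ] t(cm) [-41.32  17.25 -19.82]
[-0.06, 0, 0.2] [ 0.4819 -0.0252  0.2   ] t(cm) [-43.54   2.25 -36.68]
```

jog_arm --series '[{"hand": 0, "tx": -8, "ty": 0, "tz": -2.4, "yaw": -7}, {"hand": 0, "tx": -12, "ty": 0, "tz": -3.6, "yaw": -14}, {"hand": 0, "tx": -16, "ty": 0, "tz": -4.8, "yaw": -21}, {"hand": 0, "tx": -20, "ty": 0, "tz": -6, "yaw": -28}, {"hand": 0, "tx": -24, "ty": 0, "tz": -7.2, "yaw": -35}, {"hand": 0, "tx": -28, "ty": 1, "tz": -8.4, "yaw": -42}, {"hand": 0, "tx": -32, "ty": 2, "tz": -9.6, "yaw": -49}, {"hand": 0, "tx": -34.6, "ty": 4, "tz": -10.5, "yaw": -54.4}, {"hand": 0, "tx": -34.6, "ty": 7, "tz": -10.5, "yaw": -54.4}, {"hand": 0, "tx": -34.6, "ty": 9, "tz": -10.5, "yaw": -54.4}, {"hand": 0, "tx": -34.6, "ty": 9, "tz": -10.5, "yaw": -54.4}, {"hand": 0, "tx": -34.6, "ty": 9, "tz": -10.5, "yaw": -54.4}]'

```text
t: 2.3
position: [0.4987, -0.3001, 0.1311]
orientation: [-0.441, 0.555, -0.552, 0.44]
contact_force: [-0.5, -0.5, 0.6]
grip_width: -0.0001
```

```bash
python3 -c "
from h import *
plan([[.02,-.265,.05],[.02,-.15,.05],[-.06,0,.2]])
im=vision.capture('top'); cv2.imwrite('pics/t1z.png',cv2.resize(im[150:275,250:420,::-1],None,fx=4.6,fy=4.6,interpolation=cv2.INTER_CUBIC))
im=vision.capture('scene'); cv2.imwrite('pics/s1z.png',cv2.resize(im[125:320,210:420,::-1],None,fx=3,fy=3,interpolation=cv2.INTER_CUBIC))"
```

```text
t 2.3 F [-0.54 -0.46  0.62] grip -5.379968967887355e-05
[[-0.224 -0.004  0.975]
 [-0.975  0.002 -0.224]
 [-0.001 -1.    -0.005]]
TCP [ 0.4987 -0.3001  0.1311] press [ 0.0182 -0.264 ]
yaw jaw->press x (about world z) -0.06146634081101801  about tool y 0.06146634081101801 jaw->press y: tool -89.93853365918896
[0.02, -0.265, 0.05] [ 0.5002 -0.3014  0.05  ] t(cm) [0.11 8.11 0.22]
[0.02, -0.15, 0.05] [ 0.5261 -0.1894  0.05  ] t(cm) [-11.39   8.12   0.23]
[-0.06, 0, 0.2] [ 0.4819 -0.0252  0.2   ] t(cm) [-26.42  -6.82  -7.83]
```

View pics/t1z.png

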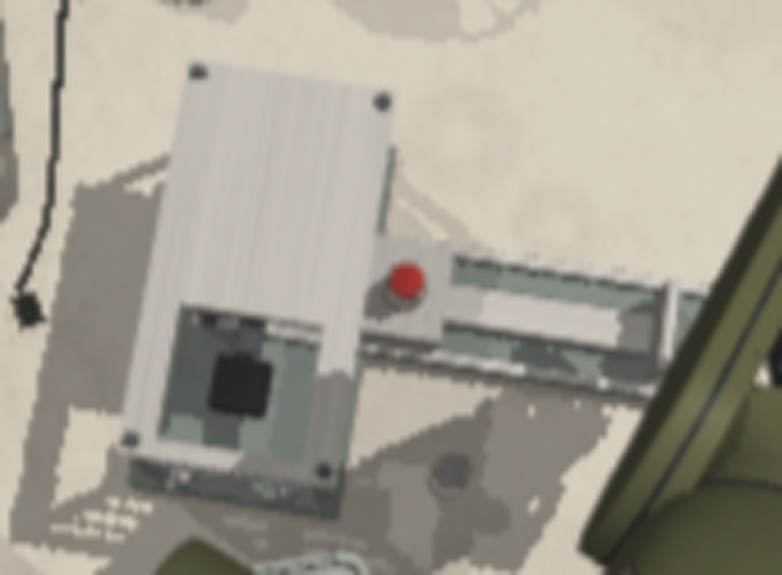

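View pics/s1z.png

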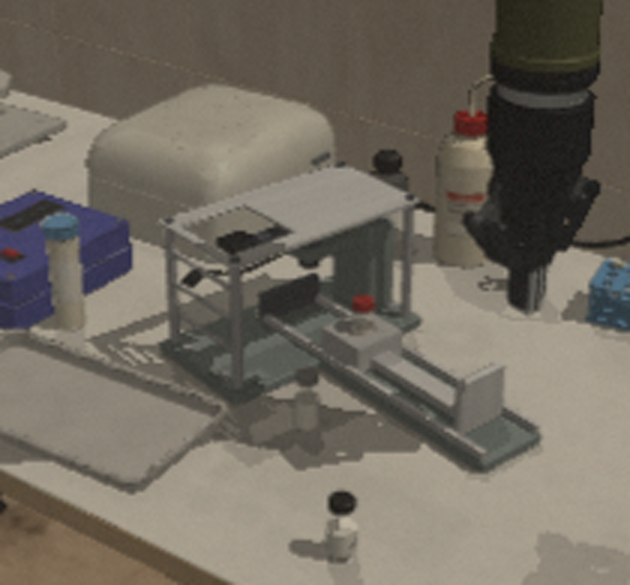

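The closed gripper hangs over the outer end of the channel, with its tip at zoomed (527,308) in the scene view. I'll check that against the calibration.

```bash
python3 -c "
from h import *
o=arm.get_obs();Rm=R.from_quat(o['orientation']).as_matrix();p=o['position']
for d in (0,.005,.013,.019): print(d,((proj('scene',p+Rm[:,1]*d)-[210,125]+.5)*3-.5))"
```

```text
0 [[526.02658006 316.21347405]]
0.005 [[525.58005489 321.90189556]]
0.013 [[524.86934237 330.95248047]]
0.019 [[524.33929771 337.69962972]]
```

```bash
python3 -c "
from h import *
o=arm.get_obs();Rm=R.from_quat(o['orientation']).as_matrix();p=o['position']
im=vision.capture('scene')[170:250,340:430,::-1]; z=cv2.resize(im,None,fx=7,fy=7,interpolation=cv2.INTER_CUBIC)
for d in (-.054,0,.019):
  u=((proj('scene',p+Rm[:,1]*d)-[340,170]+.5)*7-.5)[0]; print(u); cv2.circle(z,tuple(int(v) for v in u),4,(0,0,255),-1)
cv2.imwrite('pics/s2z.png',z)"
```

```text
[329.58767343 276.41166728]
[318.06202015 423.49810611]
[314.12502799 473.63246934]
```

View pics/s2z.png

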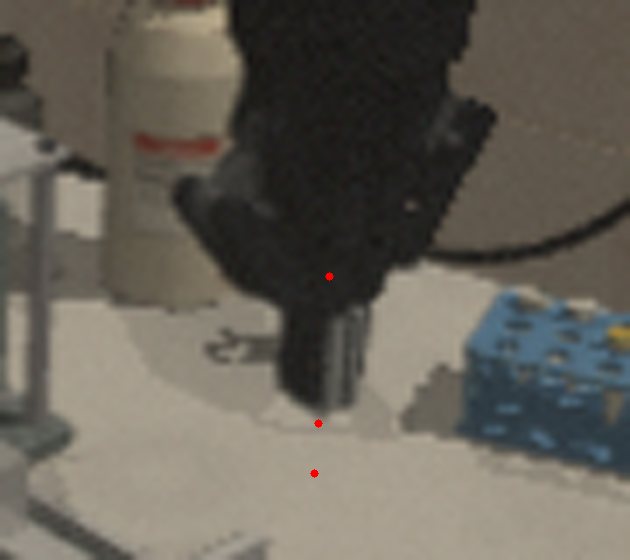

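```bash
python3 -c "
from h import *
Rm=R.from_quat([-0.13842366,  0.69409921, -0.69278793,  0.13823912]).as_matrix();p=np.array([ 0.22040418, -0.53037291,  0.22167901])
im=cv2.imread('pics/scene0.png')[160:310,360:510]; z=cv2.resize(im,None,fx=4,fy=4,interpolation=cv2.INTER_CUBIC)
for d in (-.054,-.013,0,.006,.019):
 for s in(-.0425,-.0575,.0425,.0575):
  u=((proj('scene',p+Rm[:,1]*d+Rm[:,2]*s)-[360,160]+.5)*4-.5)[0]; cv2.circle(z,tuple(int(v) for v in u),3,(0,0,255) if d!=0 else (0,255,0),-1)
cv2.imwrite('pics/s3z.png',z)"
```

```text
(no output)
```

View pics/s3z.png

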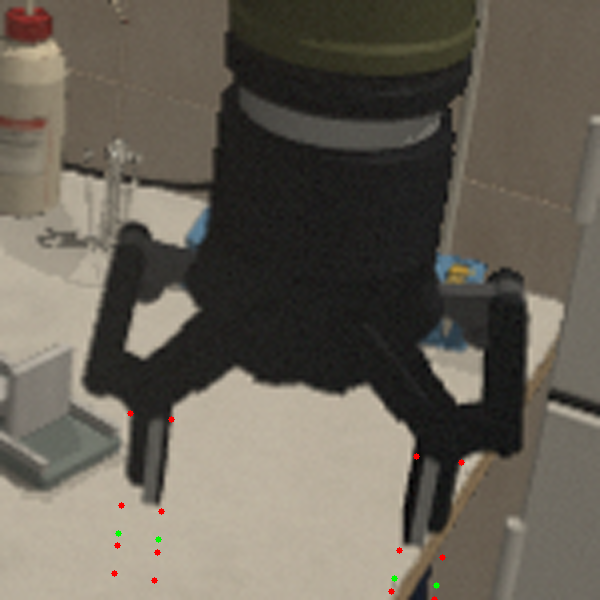

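The tool consistently appears about 22 mm higher than predicted in the scene view. I'll check the same thing in the top view.

```bash
python3 -c "
from h import *
Rm=R.from_quat([-0.13842366,  0.69409921, -0.69278793,  0.13823912]).as_matrix();p=np.array([ 0.22040418, -0.53037291,  0.22167901])
im=cv2.imread('pics/top0.png')[280:400,500:640]; z=cv2.resize(im,None,fx=5,fy=5,interpolation=cv2.INTER_CUBIC)
for d,c in ((-.054,(255,0,0)),(.006,(0,0,255))):
 for s in(-.0425,-.0575,.0425,.0575):
  u=((proj('top',p+Rm[:,1]*d+Rm[:,2]*s)-[500,280]+.5)*5-.5)[0]; cv2.circle(z,tuple(int(v) for v in u),3,c,-1)
cv2.imwrite('pics/t3z.png',z)
print(unproj('top',[(305,350)],0), proj('top',[0,0,0]),proj('scene',[0,0,0]))
"
```

```text
[[ 0.20898659 -0.01376335  0.        ]] [[304.20105449 442.41210961]] [[122.76760223 338.90971402]]
```

View pics/t3z.png

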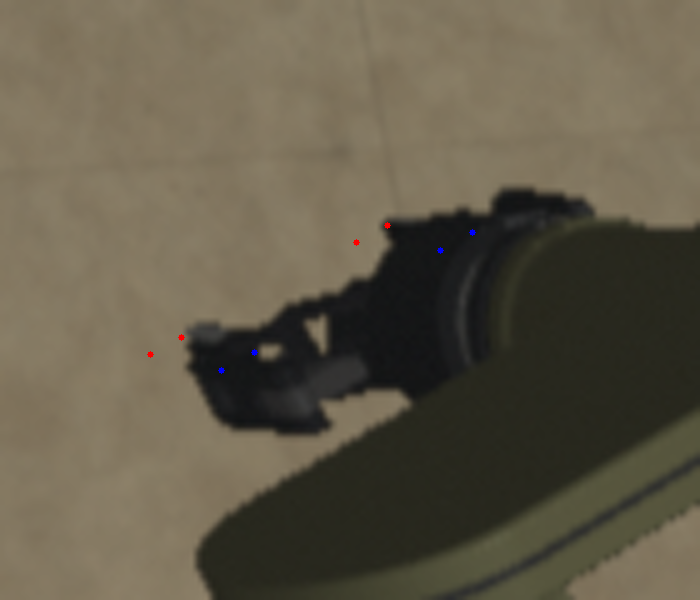

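```bash
python3 -c "
from h import *
from scipy.optimize import least_squares
Rm=R.from_quat([-0.13842366,  0.69409921, -0.69278793,  0.13823912]).as_matrix();p=np.array([ 0.22040418, -0.53037291,  0.22167901])
a=(np.array([150,500])+.5)/4-.5+[360,160]
for uv in((205,330),(192,335),(215,330)):
  b=(np.array(uv)+.5)/5-.5+[500,280]
  r=least_squares(lambda x:np.r_[proj('scene',x)[0]-a,proj('top',x)[0]-b],p); print(r.x,r.fun.round(2), 'tool frame mm',(1000*Rm.T@(r.x-p)).round(1))
"
```

```text
[ 0.20640673 -0.48732598  0.23769391] [ 1.6  -0.41 -1.62  1.51] tool frame mm [ -3.6 -15.9 -45.2]
[ 0.20663754 -0.48533371  0.23609027] [ 0.4  -0.1  -0.41  0.38] tool frame mm [ -4.6 -14.3 -46.9]
[ 0.20523843 -0.48892954  0.23942482] [ 2.28 -0.58 -2.31  2.15] tool frame mm [ -1.9 -17.7 -44.1]
```

Triangulation puts the fingertips about 20 mm further back than the nominal tip. I'll lower to a height that is safe either way and look again.

jog_arm --series '[{"hand": 0, "tx": 0.1, "ty": 3, "tz": 0.2}, {"hand": 0, "tx": 0.1, "ty": 6, "tz": 0.2}, {"hand": 0, "tx": 0.1, "ty": 8.5, "tz": 0.2}, {"hand": 0, "tx": 0.1, "ty": 8.5, "tz": 0.2}, {"hand": 0, "tx": 0.1, "ty": 8.5, "tz": 0.2}]'

```text
invalid input
```

```bash
python3 -c "
from h import *
plan([[.02,-.265,.03]])
o=arm.get_obs();Rm=R.from_quat(o['orientation']).as_matrix();p=o['position']
im=vision.capture('scene')[190:290,320:430,::-1]; z=cv2.resize(im,None,fx=6.5,fy=6.5,interpolation=cv2.INTER_CUBIC)
for d in (-.054,0,.019):
  u=((proj('scene',p+Rm[:,1]*d)-[320,190]+.5)*6.5-.5)[0]; print(u); cv2.circle(z,tuple(int(v) for v in u),4,(0,0,255),-1)
cv2.imwrite('pics/s4z.png',z)"
```

```text
t 2.45 F [-0.08  0.24  0.66] grip 7.779543925906453e-05
[[-0.227  0.002  0.974]
 [-0.974 -0.002 -0.227]
 [ 0.002 -1.     0.003]]
TCP [ 0.5003 -0.303   0.1345] press [ 0.0204 -0.2665]
yaw jaw->press x (about world z) 0.09821697847320904  about tool y -0.09821697847320904 jaw->press y: tool 89.90178302152681
[0.02, -0.265, 0.03] [ 0.5002 -0.3014  0.03  ] t(cm) [-0.17 10.45 -0.07]
[437.38909799 125.22060743]
[426.85403838 261.84151025]
[423.25542625 308.40669897]
```

View pics/s4z.png

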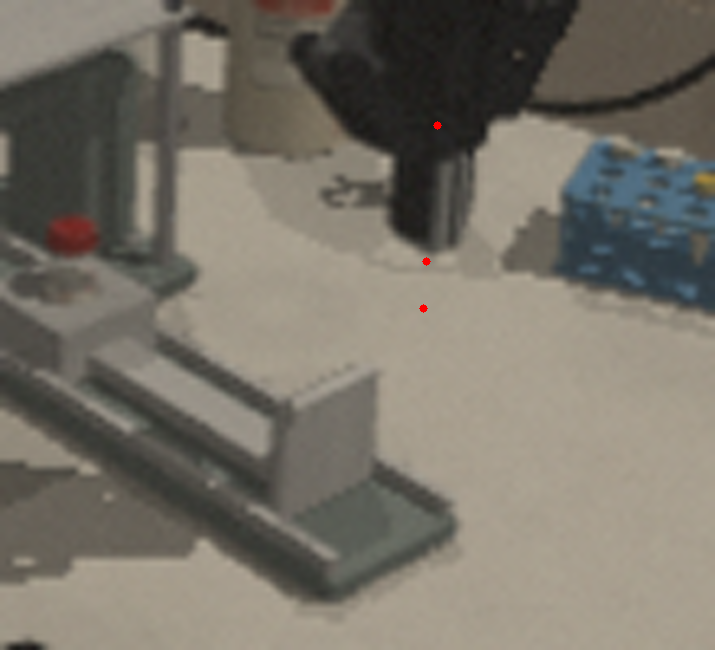

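The call was refused, so perhaps every row needs all its keys. I'll retry with yaw included.

jog_arm --series '[{"hand": 0, "tx": 0, "ty": 3, "tz": 0, "yaw": 0}, {"hand": 0, "tx": 0, "ty": 6, "tz": 0, "yaw": 0}, {"hand": 0, "tx": 0, "ty": 8.6, "tz": 0, "yaw": 0}, {"hand": 0, "tx": 0, "ty": 8.6, "tz": 0, "yaw": 0}, {"hand": 0, "tx": 0, "ty": 8.6, "tz": 0, "yaw": 0}]'

```text
t: 2.92
position: [0.4991, -0.3019, 0.0469]
orientation: [-0.44, 0.554, -0.553, 0.439]
contact_force: [-0.6, 0.4, -0.2]
grip_width: 0.0001
```

```bash
python3 -c "
from h import *
plan([[.02,-.265,.03]])
o=arm.get_obs();Rm=R.from_quat(o['orientation']).as_matrix();p=o['position']
im=vision.capture('scene')[190:290,320:430,::-1]; z=cv2.resize(im,None,fx=6.5,fy=6.5,interpolation=cv2.INTER_CUBIC)
for d in (-.054,0,.019):
  u=((proj('scene',p+Rm[:,1]*d)-[320,190]+.5)*6.5-.5)[0]; print(u); cv2.circle(z,tuple(int(v) for v in u),4,(0,0,255),-1)
cv2.imwrite('pics/s5z.png',z)"
```

```text
t 2.9167 F [-0.62  0.45 -0.2 ] grip 9.877489991776345e-05
[[-0.227 -0.001  0.974]
 [-0.974  0.001 -0.227]
 [-0.    -1.    -0.001]]
TCP [ 0.4991 -0.3019  0.0469] press [ 0.019  -0.2658]
yaw jaw->press x (about world z) 0.11637273934637055  about tool y -0.11637273934637055 jaw->press y: tool 89.88362726065363
[0.02, -0.265, 0.03] [ 0.5002 -0.3014  0.03  ] t(cm) [-0.08  1.68  0.1 ]
[416.04318719 344.19993421]
[405.71106395 471.00332419]
[402.17919121 514.26584517]
```

View pics/s5z.png

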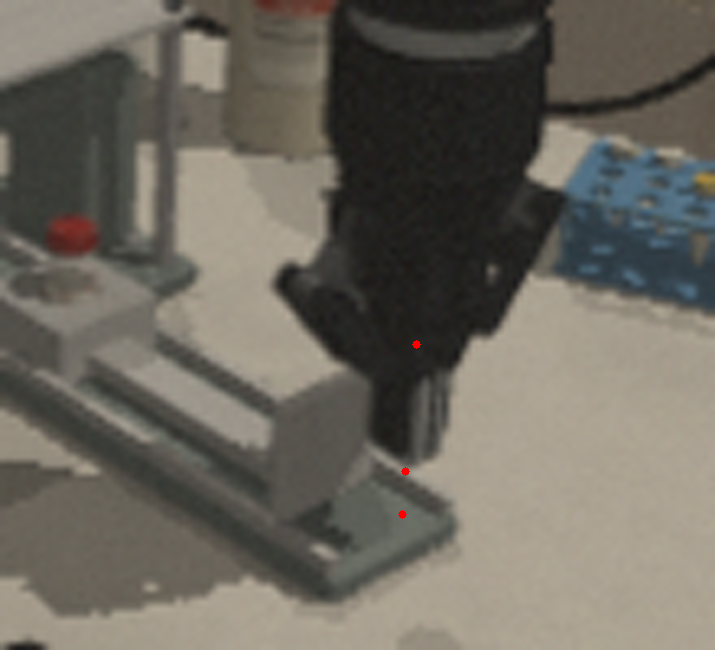

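jog_arm --series '[{"hand": 0, "tx": 0, "ty": 1, "tz": 0.1, "yaw": 0}, {"hand": 0, "tx": -1, "ty": 1, "tz": 0.1, "yaw": 0}, {"hand": 0, "tx": -2, "ty": 1, "tz": 0.1, "yaw": 0}, {"hand": 0, "tx": -2.5, "ty": 1, "tz": 0.1, "yaw": 0}, {"hand": 0, "tx": -3, "ty": 1, "tz": 0.1, "yaw": 0}, {"hand": 0, "tx": -3.5, "ty": 1, "tz": 0.1, "yaw": 0}, {"hand": 0, "tx": -4, "ty": 1, "tz": 0.1, "yaw": 0}, {"hand": 0, "tx": -4.5, "ty": 1, "tz": 0.1, "yaw": 0}, {"hand": 0, "tx": -5, "ty": 1, "tz": 0.1, "yaw": 0}, {"hand": 0, "tx": -5.5, "ty": 1, "tz": 0.1, "yaw": 0}]'

```text
t: 3.8
position: [0.5136, -0.2479, 0.0368]
orientation: [0.44, -0.553, 0.554, -0.44]
contact_force: [-0.3, -3.8, 1.9]
grip_width: -0.0003
```

```bash
python3 -c "
from h import *
plan([[.02,-.161,.037]])
im=vision.capture('scene')[180:290,280:410,::-1]; z=cv2.resize(im,None,fx=5.5,fy=5.5,interpolation=cv2.INTER_CUBIC)
cv2.imwrite('pics/s6z.png',z)"
```

```text
t 3.8 F [-0.3  -3.76  1.9 ] grip -0.0002522972550705422
[[-0.226  0.001  0.974]
 [-0.974 -0.001 -0.226]
 [ 0.001 -1.     0.001]]
TCP [ 0.5136 -0.2479  0.0368] press [ 0.021  -0.2099]
yaw jaw->press x (about world z) 0.032396305943413625  about tool y -0.032396305943413625 jaw->press y: tool 89.96760369405659
[0.02, -0.161, 0.037] [ 0.5237 -0.2001  0.037 ] t(cm) [-4.89 -0.02 -0.1 ]
```

View pics/s6z.png

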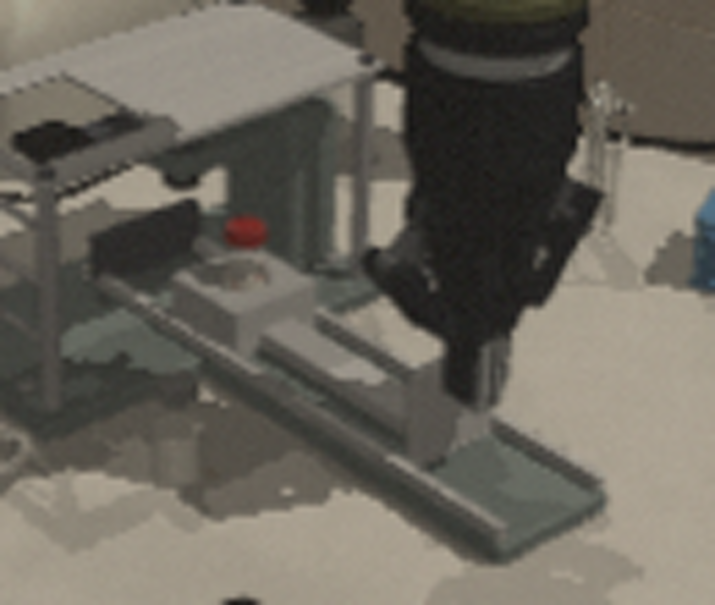

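The carriage is moving, with about 4 N on the plate and the vial upright at zoomed (246,235). I'll keep pushing.

jog_arm --series '[{"hand": 0, "tx": -0.5, "ty": 0, "tz": -0.1, "yaw": 0}, {"hand": 0, "tx": -1, "ty": 0, "tz": -0.1, "yaw": 0}, {"hand": 0, "tx": -1.5, "ty": 0, "tz": -0.1, "yaw": 0}, {"hand": 0, "tx": -2, "ty": 0, "tz": -0.1, "yaw": 0}, {"hand": 0, "tx": -2.5, "ty": 0, "tz": -0.1, "yaw": 0}, {"hand": 0, "tx": -3, "ty": 0, "tz": -0.1, "yaw": 0}, {"hand": 0, "tx": -3.4, "ty": 0, "tz": -0.1, "yaw": 0}, {"hand": 0, "tx": -3.7, "ty": 0, "tz": -0.1, "yaw": 0}, {"hand": 0, "tx": -4, "ty": 0, "tz": -0.1, "yaw": 0}, {"hand": 0, "tx": -4.2, "ty": 0, "tz": -0.1, "yaw": 0}]'

```text
t: 4.68
position: [0.5217, -0.2063, 0.0365]
orientation: [-0.44, 0.554, -0.553, 0.44]
contact_force: [-1.6, -4.4, 2.8]
grip_width: 0.0001
```

jog_arm --series '[{"hand": 0, "tx": -0.1, "ty": 0, "tz": 0, "yaw": 0}, {"hand": 0, "tx": -0.2, "ty": 0, "tz": 0, "yaw": 0}, {"hand": 0, "tx": -0.3, "ty": 0, "tz": 0, "yaw": 0}]'

```text
t: 4.93
position: [0.5224, -0.2039, 0.0365]
orientation: [-0.44, 0.554, -0.554, 0.44]
contact_force: [-1.6, -3.3, 1.7]
grip_width: 0.0
```

```bash
python3 -c "
from h import *
plan([[.02,-.161,.037]])
im=vision.capture('scene')[180:290,280:410,::-1]; z=cv2.resize(im,None,fx=5.5,fy=5.5,interpolation=cv2.INTER_CUBIC)
cv2.imwrite('pics/s7z.png',z)
im=vision.capture('top'); cv2.imwrite('pics/t7z.png',cv2.resize(im[150:275,250:420,::-1],None,fx=4.6,fy=4.6,interpolation=cv2.INTER_CUBIC))"
```

```text
t 4.9333 F [-1.59 -3.29  1.7 ] grip 2.488393507019699e-05
[[-0.226 -0.     0.974]
 [-0.974 -0.    -0.226]
 [ 0.    -1.    -0.   ]]
TCP [ 0.5224 -0.2039  0.0365] press [ 0.0196 -0.165 ]
yaw jaw->press x (about world z) 0.037412873158471416  about tool y -0.037412873158471416 jaw->press y: tool 89.96258712684151
[0.02, -0.161, 0.037] [ 0.5237 -0.2001  0.037 ] t(cm) [-0.4  -0.05  0.04]
```

View pics/s7z.png

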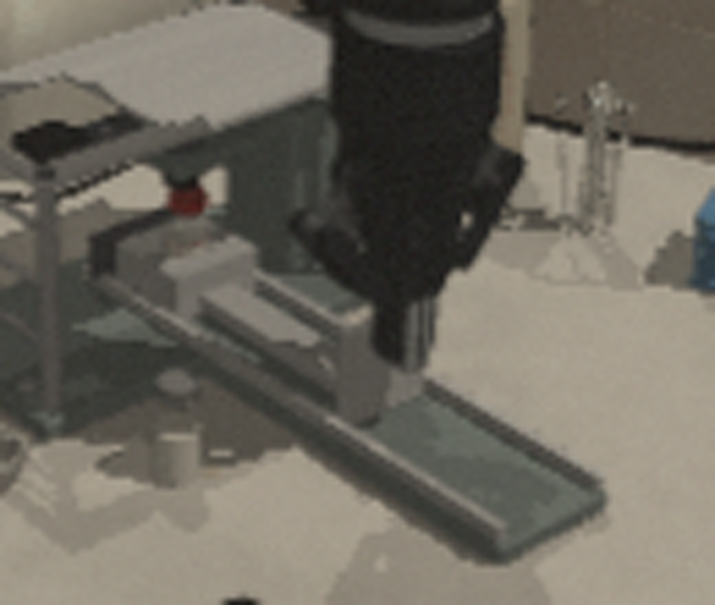

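View pics/t7z.png

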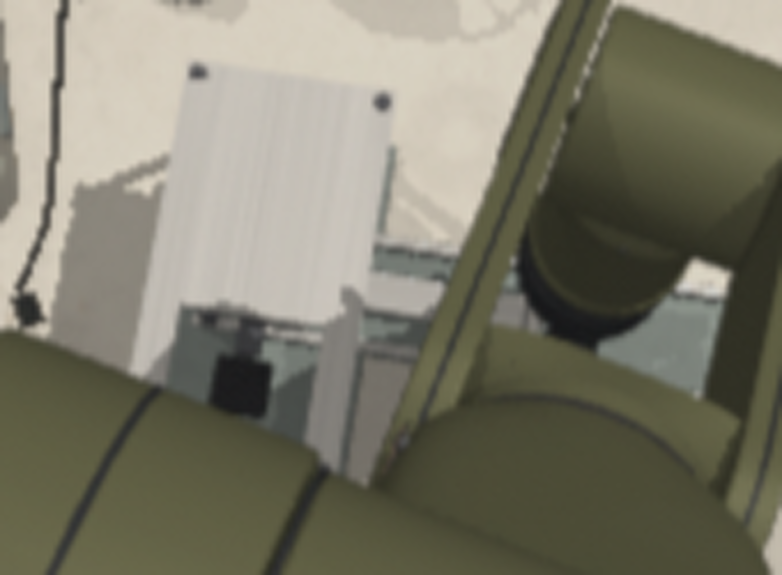

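The nest is almost at the dark end stop and the force is still only sliding friction. I'll creep on to the stop.

jog_arm --series '[{"hand": 0, "tx": -0.1, "ty": 0, "tz": 0, "yaw": 0}, {"hand": 0, "tx": -0.2, "ty": 0, "tz": 0, "yaw": 0}, {"hand": 0, "tx": -0.3, "ty": 0, "tz": 0, "yaw": 0}]'

```text
t: 5.28
position: [0.523, -0.2009, 0.0364]
orientation: [-0.44, 0.554, -0.554, 0.44]
contact_force: [-0.5, -3.4, 2.4]
grip_width: 0.0002
```

jog_arm --series '[{"hand": 0, "tx": -0.1, "ty": 0, "tz": 0, "yaw": 0}, {"hand": 0, "tx": -0.2, "ty": 0, "tz": 0, "yaw": 0}]'

```text
t: 5.45
position: [0.5239, -0.2009, 0.0366]
orientation: [0.441, -0.552, 0.554, -0.44]
contact_force: [-1.6, -11.8, 0.1]
grip_width: 0.0004
```

jog_arm --series '[{"hand": 0, "tx": -0.1, "ty": 0, "tz": 0, "yaw": 0}, {"hand": 0, "tx": -0.2, "ty": 0, "tz": 0, "yaw": 0}]'

```text
t: 5.62
position: [0.5245, -0.201, 0.0368]
orientation: [0.442, -0.551, 0.555, -0.439]
contact_force: [-3.9, -18.4, 1.3]
grip_width: 0.0003
```

The carriage is against the stop: force rose to 18 N with no more motion, at press y ≈ -0.161, as computed for home. I'll back off and rise.

jog_arm --series '[{"hand": 0, "tx": 0, "ty": 0, "tz": 0, "yaw": 0}, {"hand": 0, "tx": 1, "ty": 0, "tz": 0, "yaw": 0}, {"hand": 0, "tx": 3, "ty": 0, "tz": 0, "yaw": 0}, {"hand": 0, "tx": 4, "ty": -3, "tz": 0, "yaw": 0}, {"hand": 0, "tx": 4, "ty": -7, "tz": 0, "yaw": 0}, {"hand": 0, "tx": 4, "ty": -11, "tz": 0, "yaw": 0}, {"hand": 0, "tx": 4, "ty": -15, "tz": 0, "yaw": 0}, {"hand": 0, "tx": 4, "ty": -19, "tz": 0, "yaw": 0}, {"hand": 0, "tx": 4, "ty": -19, "tz": 0, "yaw": 0}, {"hand": 0, "tx": 4, "ty": -19, "tz": 0, "yaw": 0}]'

```text
t: 6.45
position: [0.5165, -0.2358, 0.2292]
orientation: [0.439, -0.552, 0.555, -0.441]
contact_force: [0.2, 0.7, -0.4]
grip_width: 0.0003
```

```bash
python3 -c "
from h import *
plan([[-.06,0,.21],[-.06,0,.16]])
im=vision.capture('scene'); z=cv2.resize(im[180:290,270:400,::-1],None,fx=5.5,fy=5.5,interpolation=cv2.INTER_CUBIC)
cv2.imwrite('pics/s8z.png',z)
im=vision.capture('top'); cv2.imwrite('pics/t8z.png',cv2.resize(im[150:275,250:420,::-1],None,fx=4.6,fy=4.6,interpolation=cv2.INTER_CUBIC))
pts={'window':X(Q,[[-.025,.037,.134],[-.025,-.037,.134],[-.095,-.037,.134],[-.095,.037,.134]]),'face':X(Q,[[.046,-.15,.064],[-.006,-.15,.064]])}
for k in pts: print(k,((proj('scene',pts[k])-[270,180]+.5)*5.5).round(), ((proj('top',pts[k])-[250,150]+.5)*4.6).round())
"
```

```text
t 6.45 F [ 0.21  0.72 -0.44] grip 0.0002900739223775807
[[-0.225  0.005  0.974]
 [-0.974 -0.001 -0.225]
 [-0.    -1.     0.006]]
TCP [ 0.5165 -0.2358  0.2292] press [ 0.021  -0.1974]
yaw jaw->press x (about world z) 0.014095826400948634  about tool y -0.014095826400948634 jaw->press y: tool 89.98590417359907
[-0.06, 0, 0.21] [ 0.4819 -0.0252  0.21  ] t(cm) [-19.74   1.88  -8.12]
[-0.06, 0, 0.16] [ 0.4819 -0.0252  0.16  ] t(cm) [-19.74   6.88  -8.15]
window [[118.  69.]
 [211. 120.]
 [ 89. 162.]
 [ -1. 107.]] [[181. 304.]
 [323. 328.]
 [301. 463.]
 [156. 439.]]
face [[480. 295.]
 [397. 331.]] [[547. 258.]
 [534. 350.]]
```

View pics/s8z.png

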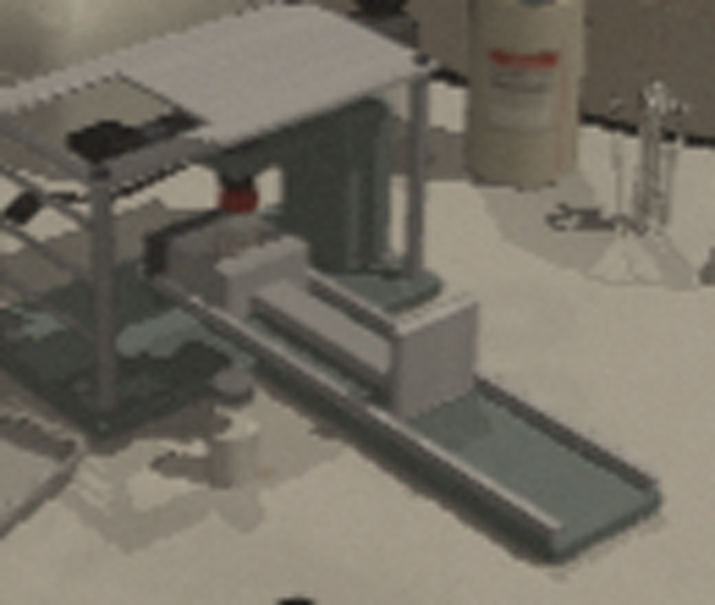

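View pics/t8z.png

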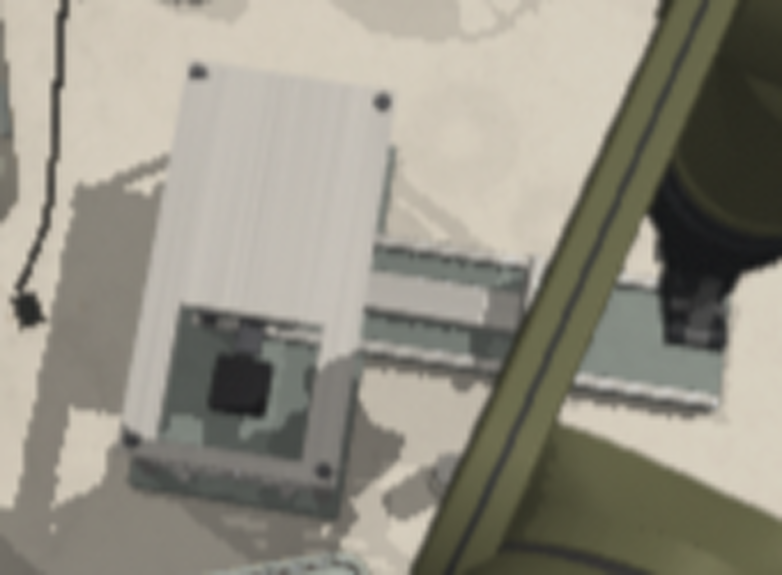

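Home is confirmed: the plate's outer edge sits where predicted in both views. I'll check tool against prediction in the top view before going over the window.

```bash
python3 -c "
from h import *
o=arm.get_obs();Rm=R.from_quat(o['orientation']).as_matrix();p=o['position']
im=vision.capture('top')[170:240,370:430,::-1]; z=cv2.resize(im,None,fx=8,fy=8,interpolation=cv2.INTER_CUBIC)
im2=vision.capture('scene')[120:250,340:440,::-1]; y=cv2.resize(im2,None,fx=4.5,fy=4.5,interpolation=cv2.INTER_CUBIC)
for d,c in((-.054,(255,0,0)),(-.003,(0,255,0)),(.019,(0,0,255))):
 for s in (-.015,0,.015):
  u=((proj('top',p+Rm[:,1]*d+Rm[:,2]*s)-[370,170]+.5)*8-.5)[0]; cv2.circle(z,tuple(int(v) for v in u),4,c,-1)
  u=((proj('scene',p+Rm[:,1]*d+Rm[:,2]*s)-[340,120]+.5)*4.5-.5)[0]; cv2.circle(y,tuple(int(v) for v in u),3,c,-1)
z=cv2.copyMakeBorder(z,0,max(0,585-560),0,0,cv2.BORDER_CONSTANT)[:585]
cv2.imwrite('pics/m9.png',np.hstack([z[:,:340+140],y[:585,:320]]))"
```

```text
(no output)
```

View pics/m9.png

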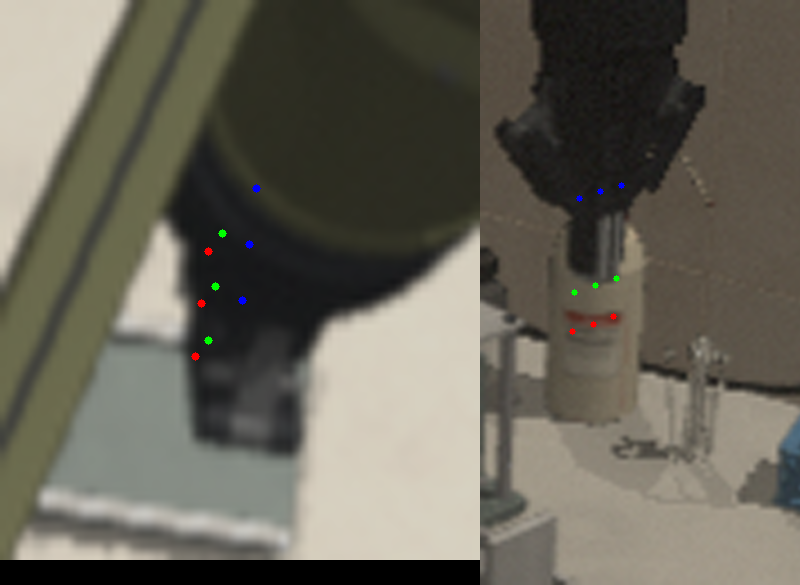

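The tool agrees laterally, and only the tip length is about 20 mm shorter than nominal. I'll move over the window at this height.

jog_arm --series '[{"hand": 0, "tx": -3.5, "ty": 0, "tz": -1.4, "yaw": 0}, {"hand": 0, "tx": -7, "ty": 0, "tz": -2.9, "yaw": 0}, {"hand": 0, "tx": -10.5, "ty": 0, "tz": -4.3, "yaw": 0}, {"hand": 0, "tx": -14, "ty": 0, "tz": -5.7, "yaw": 0}, {"hand": 0, "tx": -17, "ty": 0, "tz": -7, "yaw": 0}, {"hand": 0, "tx": -19.7, "ty": 0, "tz": -8.1, "yaw": 0}, {"hand": 0, "tx": -19.7, "ty": 1.5, "tz": -8.1, "yaw": 0}, {"hand": 0, "tx": -19.7, "ty": 3, "tz": -8.1, "yaw": 0}, {"hand": 0, "tx": -19.7, "ty": 3, "tz": -8.1, "yaw": 0}, {"hand": 0, "tx": -19.7, "ty": 3, "tz": -8.1, "yaw": 0}]'

```text
t: 7.48
position: [0.4787, -0.0253, 0.1945]
orientation: [-0.441, 0.555, -0.552, 0.439]
contact_force: [-0.0, 0.1, -0.4]
grip_width: 0.0003
```

```bash
cat > look.py <<'E'
import sys
from h import *
plan([[-.06,0,.16]])
o=arm.get_obs();Rm=R.from_quat(o['orientation']).as_matrix();p=o['position']
im=vision.capture('scene')[140:260,240:360,::-1]; y=cv2.resize(im,None,fx=4.9,fy=4.9,interpolation=cv2.INTER_CUBIC)
for d,c in((-.003,(0,255,0)),(.019,(0,0,255))):
 for s in (-.015,.015):
  u=((proj('scene',p+Rm[:,1]*d+Rm[:,2]*s)-[240,140]+.5)*4.9-.5)[0]; cv2.circle(y,tuple(int(v) for v in u),3,c,-1)
cv2.imwrite(f'pics/{sys.argv[1]}.png',y)
E
python3 look.py w1
```

```text
t 7.4833 F [-0.05  0.12 -0.38] grip 0.00033017472301300035
[[-0.225 -0.005  0.974]
 [-0.974  0.001 -0.225]
 [ 0.    -1.    -0.006]]
TCP [ 0.4787 -0.0253  0.1945] press [-0.0631 -0.0008]
yaw jaw->press x (about world z) 0.006540163354695518  about tool y -0.006540163354695518 jaw->press y: tool 89.99345983664533
[-0.06, 0, 0.16] [ 0.4819 -0.0252  0.16  ] t(cm) [-0.08  3.45  0.33]
```

View pics/w1.png

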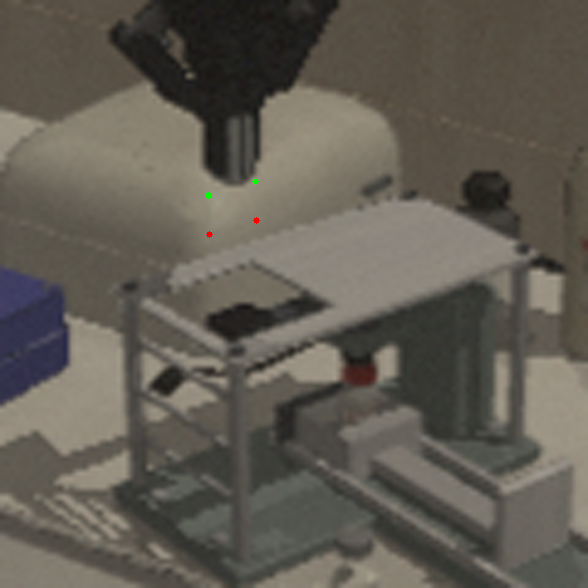

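The fingers hang over the window opening, with the tip at zoomed (235,180) and the paddle below at (255,318). I'll descend partway and check.

jog_arm --series '[{"hand": 0, "tx": 0, "ty": 1.5, "tz": 0.2, "yaw": 0}, {"hand": 0, "tx": 0, "ty": 3, "tz": 0.2, "yaw": 0}, {"hand": 0, "tx": 0, "ty": 4.3, "tz": 0.2, "yaw": 0}, {"hand": 0, "tx": 0, "ty": 4.3, "tz": 0.2, "yaw": 0}, {"hand": 0, "tx": 0, "ty": 4.3, "tz": 0.2, "yaw": 0}]'

```text
t: 7.95
position: [0.4823, -0.0267, 0.1534]
orientation: [-0.44, 0.554, -0.553, 0.439]
contact_force: [-0.3, 0.2, -0.2]
grip_width: -0.0003
```

```bash
python3 look.py w2
```

```text
t 7.95 F [-0.34  0.18 -0.19] grip -0.0002641605748338042
[[-0.226 -0.001  0.974]
 [-0.974  0.    -0.226]
 [ 0.    -1.    -0.001]]
TCP [ 0.4823 -0.0267  0.1534] press [-0.0593 -0.0013]
yaw jaw->press x (about world z) 0.08329652328097512  about tool y -0.08329652328097512 jaw->press y: tool 89.91670347671901
[-0.06, 0, 0.16] [ 0.4819 -0.0252  0.16  ] t(cm) [-0.13 -0.66 -0.07]
```

View pics/w2.png

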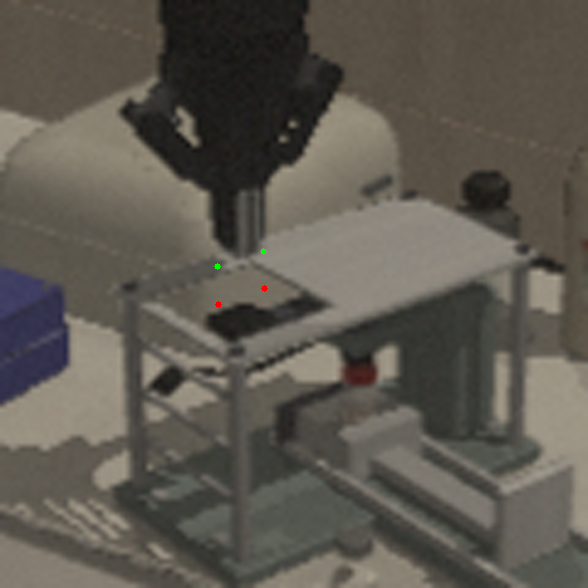

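jog_arm --series '[{"hand": 0, "tx": -0.1, "ty": 0.7, "tz": 0, "yaw": 0}, {"hand": 0, "tx": -0.1, "ty": 1.4, "tz": 0, "yaw": 0}, {"hand": 0, "tx": -0.1, "ty": 1.8, "tz": 0, "yaw": 0}, {"hand": 0, "tx": -0.1, "ty": 1.8, "tz": 0, "yaw": 0}]'

```text
t: 8.33
position: [0.4819, -0.0252, 0.1346]
orientation: [-0.44, 0.554, -0.553, 0.44]
contact_force: [0.2, -0.8, 1.0]
grip_width: -0.0001
```

```bash
python3 look.py w3
```

```text
t 8.3333 F [ 0.2  -0.79  1.05] grip -0.00013773946037363383
[[-0.226 -0.002  0.974]
 [-0.974  0.    -0.226]
 [ 0.    -1.    -0.002]]
TCP [ 0.4819 -0.0252  0.1346] press [-0.0601  0.    ]
yaw jaw->press x (about world z) 0.02698515692749685  about tool y -0.02698515692749685 jaw->press y: tool 89.97301484307249
[-0.06, 0, 0.16] [ 0.4819 -0.0252  0.16  ] t(cm) [ 0.   -2.54  0.  ]
```

View pics/w3.png

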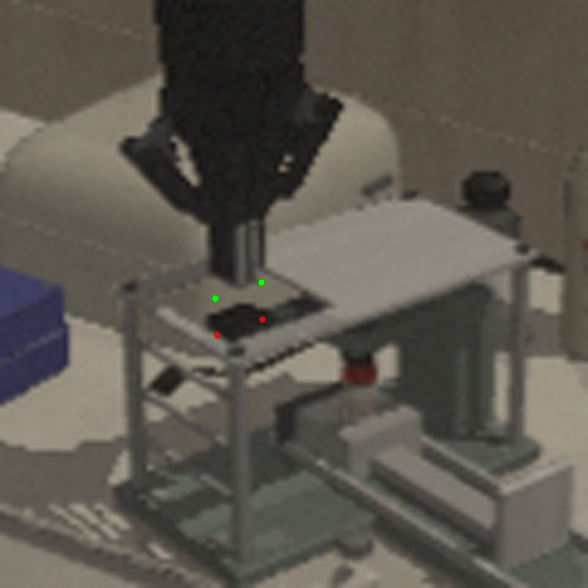

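The tip is inside the window outline at zoomed (238,285), with roughly 15–20 mm still to go to the paddle. I'll step down and watch force.

jog_arm --series '[{"hand": 0, "tx": 0, "ty": 0.3, "tz": 0, "yaw": 0}, {"hand": 0, "tx": 0, "ty": 0.6, "tz": 0, "yaw": 0}, {"hand": 0, "tx": 0, "ty": 0.9, "tz": 0, "yaw": 0}, {"hand": 0, "tx": 0, "ty": 0.9, "tz": 0, "yaw": 0}]'

```text
t: 8.72
position: [0.4822, -0.0252, 0.1259]
orientation: [-0.44, 0.554, -0.553, 0.44]
contact_force: [-0.3, 0.1, -1.1]
grip_width: -0.0003
```

jog_arm --series '[{"hand": 0, "tx": 0, "ty": 0.2, "tz": 0, "yaw": 0}, {"hand": 0, "tx": 0, "ty": 0.4, "tz": 0, "yaw": 0}, {"hand": 0, "tx": 0, "ty": 0.4, "tz": 0, "yaw": 0}]'

```text
t: 8.97
position: [0.4824, -0.0252, 0.1222]
orientation: [-0.44, 0.554, -0.553, 0.44]
contact_force: [-0.3, -0.1, -0.4]
grip_width: -0.0001
```

```bash
python3 look.py w4
```

```text
t 8.9667 F [-0.28 -0.1  -0.36] grip -0.00010808904186210108
[[-0.226 -0.001  0.974]
 [-0.974  0.    -0.226]
 [ 0.    -1.    -0.001]]
TCP [ 0.4824 -0.0252  0.1222] press [-0.0595  0.0001]
yaw jaw->press x (about world z) 0.03206612717553432  about tool y -0.03206612717553432 jaw->press y: tool 89.96793387282447
[-0.06, 0, 0.16] [ 0.4819 -0.0252  0.16  ] t(cm) [ 0.01 -3.78 -0.05]
```

View pics/w4.png

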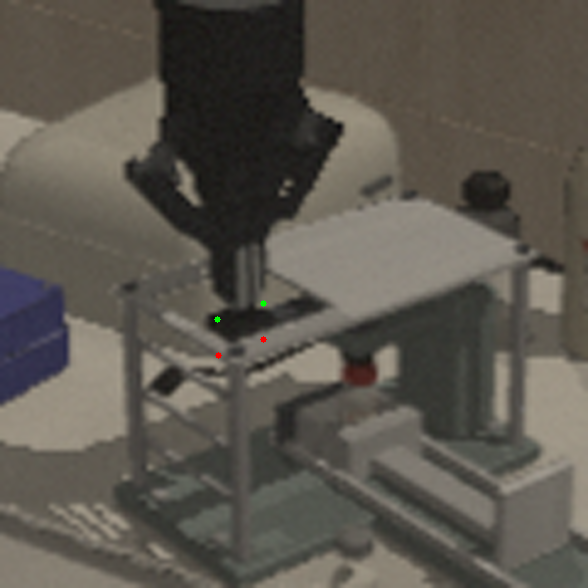

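jog_arm --series '[{"hand": 0, "tx": 0, "ty": 0.2, "tz": 0, "yaw": 0}, {"hand": 0, "tx": 0, "ty": 0.4, "tz": 0, "yaw": 0}, {"hand": 0, "tx": 0, "ty": 0.6, "tz": 0, "yaw": 0}, {"hand": 0, "tx": 0, "ty": 0.6, "tz": 0, "yaw": 0}]'

```text
t: 9.35
position: [0.4826, -0.0253, 0.1162]
orientation: [-0.44, 0.554, -0.553, 0.44]
contact_force: [0.2, 0.7, 0.3]
grip_width: 0.0004
```

jog_arm --series '[{"hand": 0, "tx": 0, "ty": 0.2, "tz": 0, "yaw": 0}, {"hand": 0, "tx": 0, "ty": 0.4, "tz": 0, "yaw": 0}, {"hand": 0, "tx": 0, "ty": 0.4, "tz": 0, "yaw": 0}]'

```text
t: 9.6
position: [0.4826, -0.0253, 0.1124]
orientation: [-0.44, 0.554, -0.554, 0.44]
contact_force: [-0.8, -0.1, 1.7]
grip_width: -0.0003
```

```bash
python3 look.py w5
```

```text
t 9.6 F [-0.81 -0.08  1.75] grip -0.0002822606289817515
[[-0.226 -0.     0.974]
 [-0.974  0.    -0.226]
 [-0.    -1.    -0.   ]]
TCP [ 0.4826 -0.0253  0.1124] press [-0.0594  0.0001]
yaw jaw->press x (about world z) 0.03198876359911606  about tool y -0.03198876359911606 jaw->press y: tool 89.96801123640088
[-0.06, 0, 0.16] [ 0.4819 -0.0252  0.16  ] t(cm) [ 0.01 -4.76 -0.06]
```

View pics/w5.png

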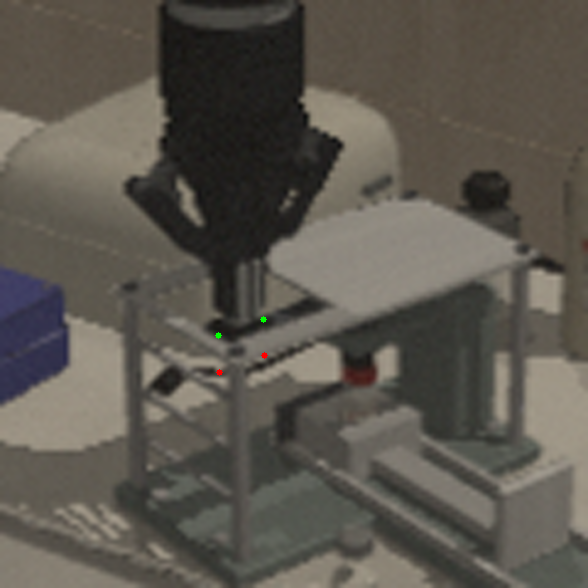

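jog_arm --series '[{"hand": 0, "tx": 0, "ty": 0.2, "tz": 0, "yaw": 0}, {"hand": 0, "tx": 0, "ty": 0.4, "tz": 0, "yaw": 0}, {"hand": 0, "tx": 0, "ty": 0.4, "tz": 0, "yaw": 0}]'

```text
t: 9.9
position: [0.4825, -0.0253, 0.1083]
orientation: [-0.44, 0.554, -0.553, 0.44]
contact_force: [-0.5, -0.0, 1.5]
grip_width: -0.0001
```

jog_arm --series '[{"hand": 0, "tx": 0, "ty": 0.2, "tz": 0, "yaw": 0}, {"hand": 0, "tx": 0, "ty": 0.4, "tz": 0, "yaw": 0}, {"hand": 0, "tx": 0, "ty": 0.4, "tz": 0, "yaw": 0}]'

```text
t: 10.15
position: [0.4826, -0.0253, 0.1042]
orientation: [-0.44, 0.554, -0.553, 0.44]
contact_force: [-1.4, 0.1, 2.6]
grip_width: -0.0001
```

```bash
python3 look.py w6
```

```text
t 10.15 F [-1.42  0.12  2.57] grip -7.810593785473267e-05
[[-0.226 -0.     0.974]
 [-0.974  0.    -0.226]
 [-0.    -1.    -0.   ]]
TCP [ 0.4826 -0.0253  0.1042] press [-0.0594  0.0001]
yaw jaw->press x (about world z) 0.03171168423903406  about tool y -0.03171168423903406 jaw->press y: tool 89.96828831576097
[-0.06, 0, 0.16] [ 0.4819 -0.0252  0.16  ] t(cm) [ 0.01 -5.58 -0.07]
```

View pics/w6.png

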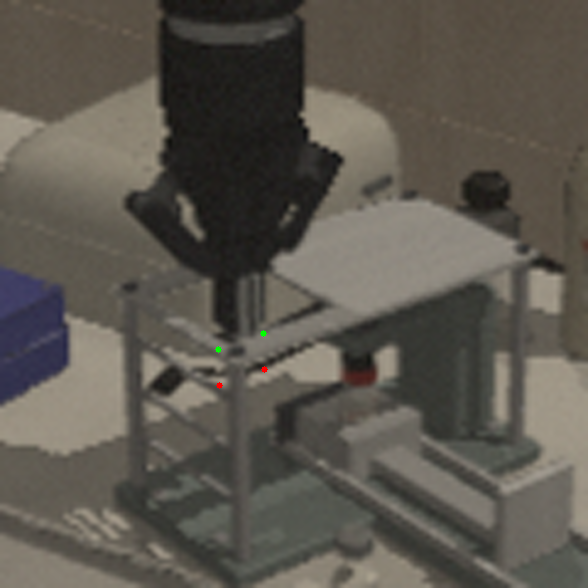

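The lever is following at about 3 N. I'll continue to the stop.

jog_arm --series '[{"hand": 0, "tx": 0, "ty": 0.2, "tz": 0, "yaw": 0}, {"hand": 0, "tx": 0, "ty": 0.4, "tz": 0, "yaw": 0}, {"hand": 0, "tx": 0, "ty": 0.6, "tz": 0, "yaw": 0}, {"hand": 0, "tx": 0, "ty": 0.8, "tz": 0, "yaw": 0}, {"hand": 0, "tx": 0, "ty": 0.8, "tz": 0, "yaw": 0}]'

```text
t: 10.62
position: [0.483, -0.0254, 0.0964]
orientation: [0.44, -0.553, 0.554, -0.44]
contact_force: [-0.3, 0.0, 3.1]
grip_width: -0.0001
```

jog_arm --series '[{"hand": 0, "tx": 0, "ty": 0.1, "tz": 0, "yaw": 0}, {"hand": 0, "tx": 0, "ty": 0.2, "tz": 0, "yaw": 0}, {"hand": 0, "tx": 0, "ty": 0.2, "tz": 0, "yaw": 0}]'

```text
t: 10.87
position: [0.4832, -0.0254, 0.0957]
orientation: [0.44, -0.553, 0.554, -0.44]
contact_force: [-2.2, -0.2, 12.6]
grip_width: 0.0
```

```bash
python3 look.py w7
```

```text
t 10.8667 F [-2.15 -0.23 12.56] grip 1.0916300463246458e-05
[[-0.226  0.001  0.974]
 [-0.974 -0.    -0.226]
 [-0.    -1.     0.001]]
TCP [ 0.4832 -0.0254  0.0957] press [-0.0588  0.0001]
yaw jaw->press x (about world z) 0.027898153339179232  about tool y -0.027898153339179232 jaw->press y: tool 89.97210184666082
[-0.06, 0, 0.16] [ 0.4819 -0.0252  0.16  ] t(cm) [ 0.01 -6.43 -0.12]
```

View pics/w7.png

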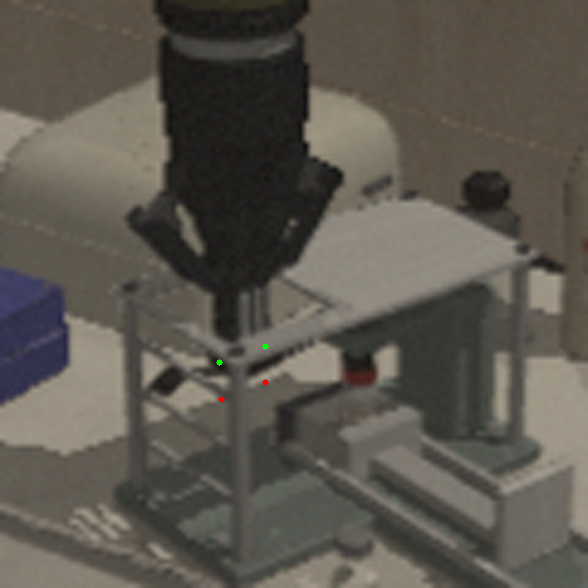

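Force jumped to 12.6 N within 1 mm, which suggests the stop. I'll press a little further to be sure and hold.

jog_arm --series '[{"hand": 0, "tx": 0, "ty": 0.1, "tz": 0, "yaw": 0}, {"hand": 0, "tx": 0, "ty": 0.2, "tz": 0, "yaw": 0}, {"hand": 0, "tx": 0, "ty": 0.2, "tz": 0, "yaw": 0}, {"hand": 0, "tx": 0, "ty": 0.2, "tz": 0, "yaw": 0}]'

```text
t: 11.25
position: [0.4834, -0.0254, 0.0952]
orientation: [0.439, -0.553, 0.554, -0.441]
contact_force: [-6.7, -0.3, 26.4]
grip_width: -0.0001
```

It's a hard stop: 26 N with 0.5 mm of motion. I'll draw straight up and then away.

jog_arm --series '[{"hand": 0, "tx": 0, "ty": -0.5, "tz": 0, "yaw": 0}, {"hand": 0, "tx": 0, "ty": -1.5, "tz": 0, "yaw": 0}, {"hand": 0, "tx": 0, "ty": -3.5, "tz": 0, "yaw": 0}, {"hand": 0, "tx": 0, "ty": -6, "tz": 0, "yaw": 0}, {"hand": 0, "tx": 0, "ty": -9, "tz": 0, "yaw": 0}, {"hand": 0, "tx": 0, "ty": -12.5, "tz": 0, "yaw": 0}, {"hand": 0, "tx": 4, "ty": -13, "tz": 0, "yaw": 0}, {"hand": 0, "tx": 8, "ty": -13, "tz": 0, "yaw": 0}, {"hand": 0, "tx": 12, "ty": -13, "tz": 0, "yaw": 0}, {"hand": 0, "tx": 16, "ty": -13, "tz": 0, "yaw": 0}, {"hand": 0, "tx": 20, "ty": -13, "tz": 0, "yaw": 0}, {"hand": 0, "tx": 20, "ty": -13, "tz": 0, "yaw": 0}]'

```text
t: 12.25
position: [0.4366, -0.2271, 0.2223]
orientation: [0.439, -0.553, 0.556, -0.437]
contact_force: [-0.3, 0.2, 0.4]
grip_width: -0.0
```

```bash
python3 look.py w8; python3 -c "
from h import *
im=vision.capture('top'); cv2.imwrite('pics/t9z.png',cv2.resize(im[150:275,250:420,::-1],None,fx=4.6,fy=4.6,interpolation=cv2.INTER_CUBIC))
c,s=np.cos(Q[2]),np.sin(Q[2])
r=spotter.outline_of('top','paddle_top'); print([(x['score'],x['extent']) for x in r])
"
```

```text
t 12.25 F [-0.31  0.2   0.37] grip -2.586135926470302e-05
[[-0.231  0.     0.973]
 [-0.973 -0.005 -0.231]
 [ 0.005 -1.     0.001]]
TCP [ 0.4366 -0.2271  0.2223] press [-0.0588 -0.2069]
yaw jaw->press x (about world z) 0.3569562385461071  about tool y -0.3569562385461071 jaw->press y: tool 89.6430437614539
[-0.06, 0, 0.16] [ 0.4819 -0.0252  0.16  ] t(cm) [-20.72   6.13  -0.26]
[(0.5, [297.7, 215.4, 309.5, 243.8])]
```

View pics/w8.png

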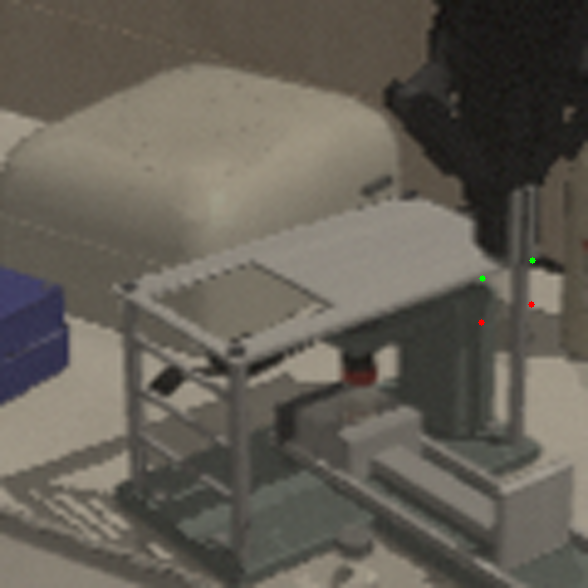

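View pics/t9z.png

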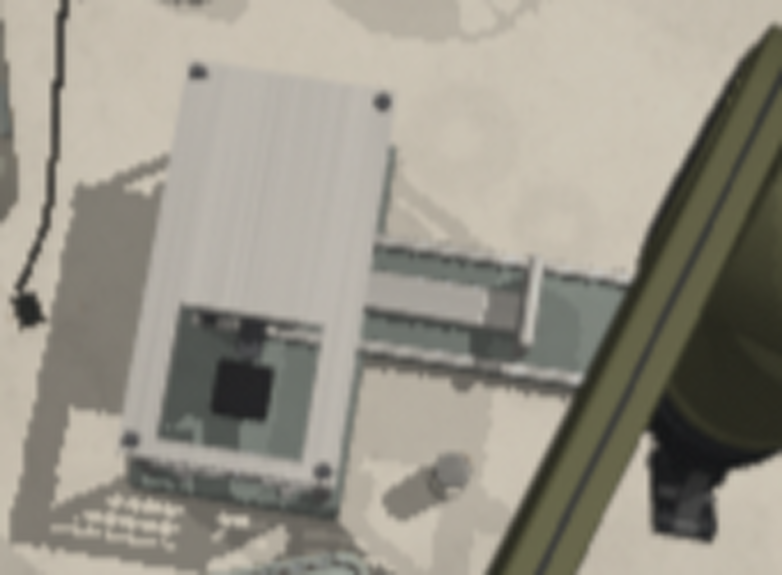

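```bash
python3 -c "
from h import *
from fit import T
q=np.array([.5408,-.0382,-.2268]);c,sn=np.cos(q[2]),np.sin(q[2])
inv=lambda W:np.c_[(W[:,:2]-q[:2])@np.array([[c,-sn],[sn,c]]),W[:,2]]
print('plate',inv(unproj('top',T([(543,258),(533,347)]),.064)).round(4))
for z in(.126,.115,.104): print(z,((proj('top',X(q,[-.06,0,z]))-[250,150]+.5)*4.6).round(1),((proj('scene',X(q,[[-.075,-.015,z],[-.075,.015,z]]))-[240,140]+.5)*4.9).round(1))
im=vision.capture('top'); cv2.imwrite('pics/t10.png',cv2.resize(im[195:260,280:380,::-1],None,fx=8,fy=8,interpolation=cv2.INTER_CUBIC))
im=vision.capture('scene'); cv2.imwrite('pics/s10.png',cv2.resize(im[190:250,265:345,::-1],None,fx=9,fy=9,interpolation=cv2.INTER_CUBIC))
"
```

```text
plate [[ 0.0449 -0.1487  0.064 ]
 [-0.005  -0.1502  0.064 ]]
0.126 [[239.9 384.7]] [[233.5 327.8]
 [200.7 308.2]]
0.115 [[240.6 387.9]] [[234.1 346.4]
 [201.4 326.6]]
0.104 [[241.3 391.1]] [[234.6 365. ]
 [202.1 344.8]]
```

View pics/t10.png

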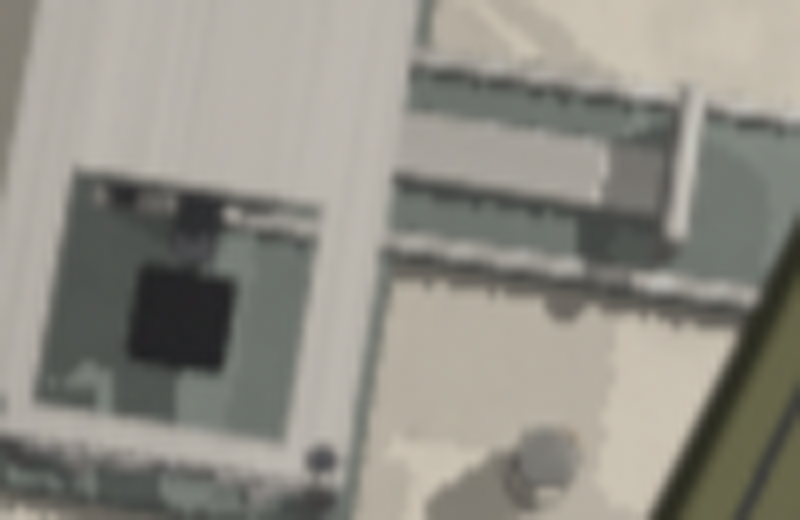

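View pics/s10.png

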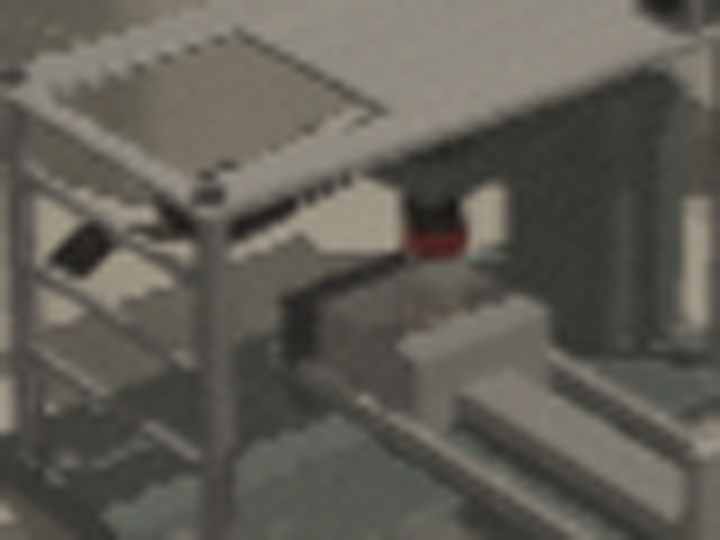

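The plate's outer face measures y ≈ -0.149, which is home. The paddle is at (242,391), the predicted fully-down position, and the pad sits on the red cap. The arm is clear, so I'm handing in.

```bash
python3 -c "
from cell import ticket
print(ticket.finish_job())"
```

```text
the job is handed in; nothing more can be done
None
```

I pushed the carriage home, pressed the lever down through the window to its stop, drew back clear and handed the job in at about 12.5 s. No verdict came back, so success rests on the checks below.

- **Carriage:** it stopped moving and the force rose to 18 N. In the last top picture the push plate's outer face measured y ≈ -0.149 to -0.150 m, where home is -0.150 m.
- **Lever:** it moved at about 3 N, then came up hard against its stop, with 26 N for the last 0.5 mm of motion. The last top picture shows the paddle where it should be when fully down. In the scene picture it is no longer visible through the window.
- **Pad and vial:** the pad sits on the red cap and the vial looks upright. I judged pad contact from the picture only, with no direct force reading.
- **Guard and bystanders:** I saw no sign of touching the guard, and nothing in the pictures looked disturbed. I did not re-measure the bystanders' positions.

**Measurements that disagreed:**
- The fingertips appeared 20 to 30 mm higher in the pictures than the stated 19 mm tip length gives. I relied on pictures and force readings for heights instead, and the paddle contact agreed with them.
- The two cameras' fits of the press differed by about 7 mm in x and 7 mm in y. I weighted the top view.
- One early move call was refused because I left out the yaw values. Nothing moved.

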